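# Load a heat block on the reader's slide, run it home and secure it

## Robot

A 6-joint arm with a two-finger parallel gripper is mounted at the origin on a cart in front of the work surface, level with it; the furniture and walls round the work are solid. World frame = base frame: x ahead of the robot, y to its left, z up, the work surface at z = 0. Lengths are in mm, angles in rad, forces in N, time in s.
With the tool pointing down it reaches from about 350 to 975 mm from the base axis. Payload 7.1 kg.
Tool frame: the origin (TCP) lies midway between the tips of the shut fingers; the grasp point (between the pads) lies 19 mm behind it; z points along the fingers, y is the line along which they close (so a half turn about z gives the same grasp; the last joint's range is limited). The gripper opens to 88 mm and grips with 3 to 60 N. Pads are 20 mm wide; open, the fingers measure 115 mm over their backs; the gripper's body (75 mm by 178 mm) begins 61 mm behind the grasp point.
Start: joints at [1.101, 0.423, 1.63, -0, 1.089, -0.019], TCP at [272.271, 562.56, 222.675] pointing down, gripper open.
Joint ranges: [-3, 3], [-0.9, 2.11], [0.09, 2.58], [-1.31, 4.45], [0.11, 2.69], [-2.54, 2.54]. Speed limits (rad/s): [2.39, 2.39, 3.01, 3.14, 3.14, 3.14].

## Interface

Orientations are given as a rotation vector (axis times angle).
In Python, from workcell import ctrl gives the robot as it stands.
- The arm moves only by the shell command python3 -m inch 'ROWS' [OPENING]. ROWS is JSON, a list of rows, each an object with "xyz": the shift along the tool's x, y, z in mm, a list of three; "rot": the turn, a rotation vector about the tool's x, y, z in rad, a list of three. In form: [{"xyz": [dx, dy, dz], "rot": [ax, ay, az]}, ...]. A call has 1 to 12 rows; each row is the pose to reach, as a shift and turn from the pose commanded when the call began, along the tool's axes at that moment; what a row does not reach only later rows make up. A row lasts 1/12 s, in which the tool goes at most 41.7 mm and 7.16 degrees, less where a joint would pass 70% of its speed; a pose out of reach is approached as far as the arm can. A call with a gripper value outside its range is refused whole. OPENING is the closure in counts, from 0 (fully open) to 255 (shut), set as the call begins (- or left out, the last holds). The fingers move at their own pace and stop on an object; the grip force is fixed at half the most. Time passes only in rows, so rows that repeat a pose let the fingers close. It gives the time, the measured TCP pose, the force, the opening and the grip force at its end, in the units of the state.
- ctrl.get_obs(): the state, without advancing time (a new reading comes with each control period).
- ctrl.get_image(name): name is "side" or "top"; returns the picture (480x640x3 uint8, red, green, blue); there is no depth.
- ctrl.camera_model(name): a dict with "fx", "fy", "cx", "cy" (pixels), "position" and "attitude" of the camera in the world. Camera axes: x right, y up, looking along -z (the intrinsics and any distortion apply to the point x, -y, -z); pixel columns grow to the right and rows downward; lengths in mm; the calibration is good to about 2 mm. A picture is of the moment at which its call begins. camera_model takes no time and is no camera call.
- ctrl.close_job(): hands the job in; it is judged then, once.
The state is a dict: "t": time; "qpos": joint angles; "qvel": joint speeds; "joint_torque": joint torques, N m; "ee_pos": TCP position; "orientation": TCP orientation; "ft_force": force on the tool from outside, world axes, zero at the start; "moment": the same for the moment, N m; "width": finger opening in mm; "grasp_force": force on a finger pad.
Only numpy, scipy, OpenCV 4.12 (cv2) and the standard library are available. Lean on these libraries where they do the work, as an engineer would, in place of code of your own. Each camera call takes 0.05 s, during which the arm holds its last target. There are 200 camera calls.

## Task

Set the aluminium heat block that has six large wells down flat into the shallow nest of the carriage on the loading slide, wells up. Then push the carriage along the slide until it is fully home against the white reader head; push on the middle of its push plate, because the carriage jams in its guides when it is pushed off-centre. Finally swing the retaining arm right across behind the carriage as far as it goes, let go, and leave the other things on the bench where they are.

Things in the scene. Friction and masses are not known exactly. Their poses are not given: they have to be found in the camera images.
- six_well_block: the aluminium heat block to load: a plain block with six large wells in its top, 66 mm along its own x, 95 mm along its own y, 30 mm high, about 0.55 kg, standing loose on the bench wells up. Origin: centre of its underside, z up. It is gripped across its 66 mm.
- many_well_block: a bystander: a similar heat block with many small wells, 66 x 95 x 34 mm, loose. Origin: centre of its underside. It and the six-well block may stand in either order. Not to be moved.
- slide_base: the loading slide, fixed: an aluminium base plate 385 x 180 mm, top 8 mm above the bench, two guide rails along it, at its far end a white reader head (end stop, 58 mm high). Origin: on the centre line, at bench height; x axis: centre line, in the pushing direction, towards the head (to the robot roughly right to left); z up. Plate from x = -185 to +200 mm, head face at x = +140 mm.
- carriage: grey carriage, captive between the rails: deck 110 mm along its x (the slide direction) and 124 mm wide. Origin: centre of its underside, which runs on the base plate. Its rear (-x) end carries an upright push plate 100 mm wide, from 11 to 46 mm above the bench. It starts 170 to 200 mm short of home and is fully home, front edge on the head, at x = +85 mm of the slide.
- nest (a point): centre of the nest's floor on the carriage, 19 mm above the bench (11 mm above the carriage's underside). The nest is 102 mm along the carriage's x by 73 mm along its y, with lips 4 mm high. The block belongs in it with its 95 mm side along the carriage's x, either way round, its underside's centre on this point. The rails beside it are 26 mm high, their lips 132 mm apart.
- push_pad (a point): centre of the outer face of the dark pad in the middle of the push plate's rear face: 30 mm wide, 22 mm high, 2 mm proud, centre 32 mm above the bench; push it in the slide's +x direction. The carriage runs with a few newtons when pushed within about 8 mm of its centre line; pushed 20 mm or more off it, its shoes bite on the rails and it jams until pushed in the middle again.
- home (a point): point on the base plate's top on the centre line where the carriage's origin lies when it is fully home.
- retainer (a joint): angle of the retaining arm, rad: 0 = open, pointing back along its rail (slide's -x); 1.57 = closed, at its stop, pointing across the slide behind the push plate (slide's -y). Steel bar 12 mm wide, 70 mm from pivot to end, swings level 28 to 36 mm above the bench. Light friction, stays put; starts at 0 to 0.2. Closed, it clears the pad of a home carriage by 4 mm; one not home blocks it.
- retainer_pivot (a point): the retaining arm's upright pivot, on the slide's rail nearer the robot: at x = +12, y = +79 mm of the slide, 32 mm above the bench.
- retainer_knob (a point): middle of the round black knob that stands on the retaining arm 62 mm from its pivot: 16 mm in diameter, from 36 to 58 mm above the bench; this point is 48 mm above the bench. It may be pushed or pinched.
- bottle: a bystander: a clear bottle with blue cap, 56 mm in diameter, 102 mm high, standing loose beyond the slide. Origin: centre of its underside.
- pen: a bystander: a blue-capped marker 134 mm long, 12 mm thick, lying loose on the bench to the right of the slide. Origin: under its middle. Behind it and the heat blocks tall dry baths stand, their fronts about 0.59 m ahead of the robot base: carry the block past in front of them.

How it is judged (in metres and radians):
On the way, in this order (a step that is already met when the one before it is completed fails the run):
1. the six-well block lies flat in the carriage's nest, let go, the carriage not yet home (x of six_well_block in the frame of carriage between -0.006 and 0.006 m and y of six_well_block in the frame of carriage between -0.006 and 0.006 m and z of six_well_block in the frame of carriage between 0.008 and 0.014 m and angle between the y axis of six_well_block and the x axis of carriage, either way round below 0.12 rad and angle between six_well_block's own z axis and vertical below 0.06 rad and contact force between the fingers and six_well_block below 0.3 N and x of carriage in the frame of slide_base below 0.07 m), for 0.2 s.
2. the carriage with the block in its nest is fully home (x of six_well_block in the frame of carriage between -0.006 and 0.006 m and y of six_well_block in the frame of carriage between -0.006 and 0.006 m and z of six_well_block in the frame of carriage between 0.008 and 0.014 m and angle between the y axis of six_well_block and the x axis of carriage, either way round below 0.12 rad and angle between six_well_block's own z axis and vertical below 0.06 rad and x of carriage in the frame of slide_base between 0.08 and 0.089 m), for 0.2 s.
3. the retaining arm is closed behind it (all of step 2 and value of joint retainer above 1.42 rad), for 0.2 s.
At the end, for the whole second after the job is handed in: The six-well block lies flat in the nest (within 6 mm of its centre, its long side within 0.12 rad of the carriage's length), the carriage is within 5 mm of fully home, the retaining arm is at 1.42 rad or more, and all is at rest (all of step 3 and linear speed of each of six_well_block, carriage below 0.02 m/s); the robot touches nothing.
It fails at once if the many-well block is moved more than 3 cm (distance of many_well_block from where it was at the start of the episode above 0.03 m).
It fails at once if the bottle is moved more than 3 cm or tipped (distance of bottle from where it was at the start of the episode above 0.03 m or angle between bottle's own z axis and vertical above 0.4 rad).
It fails at once if the pen is moved more than 3 cm (distance of pen from where it was at the start of the episode above 0.03 m).
It also fails if it takes over 69 s, if anything falls off the work surface, if the arm or the gripper's body presses on something with over 40 N, if the wrist force passes 120 N, or if a joint passes its speed limit or range.

## Working session

There is one attempt and no reset: what is moved stays moved. The work goes in short steps, Python scripts to look and compute and a shell command to move; the robot and the scene stay as the last step left them, time stands still between calls to the robot, and variables do not carry over. Pictures are saved under pics/ and viewed, at most 10 in all, crops included, and the job is handed in when it is done.

```bash
mkdir -p pics; ls
python3 - <<'E'
from workcell import ctrl
import cv2
for n in("top","side"):
    cv2.imwrite(f"pics/{n}0.png",ctrl.get_image(n)[:,:,::-1]); print(ctrl.camera_model(n))
print(ctrl.get_obs())
E
```

```text
pics
{'fx': 620.7874835330283, 'fy': 620.7874835330283, 'cx': 317.55307089663995, 'cy': 246.25390393021345, 'position': array([ 414.42475659,   88.57887242, 1501.1456651 ]), 'attitude': array([ 0.11773162, -0.09770714, -1.58856067])}
{'fx': 456.36914675159153, 'fy': 456.36914675159153, 'cx': 312.76648892929495, 'cy': 245.5759939592045, 'position': array([  21.87055041, -803.09849402,  765.13038874]), 'attitude': array([ 0.96199667, -0.26662665, -0.55034202])}
{'t': 0.1, 'qpos': array([ 1.10098476e+00,  4.23758965e-01,  1.63058399e+00,  1.40078851e-05,
        1.08860217e+00, -1.89753692e-02]), 'qvel': array([ 0.00031063, -0.002492  , -0.00188158,  0.00134927, -0.00134516,
        0.00123961]), 'joint_torque': array([-2.81298662e-05, -5.45612097e+01, -2.74323785e+01,  6.43944182e-02,
        1.88402814e-02, -4.64981440e-05]), 'ee_pos': array([272.06216228, 562.13557752, 221.99446029]), 'orientation': array([-7.02123612e-01, -3.06177904e+00,  2.05639363e-03]), 'ft_force': array([-0.19143991, -0.75651054,  0.57784824]), 'moment': array([0.04017664, 0.00352195, 0.05574321]), 'grasp_force': 0.0, 'width': 88.15929350042094}
```

View pics/top0.png

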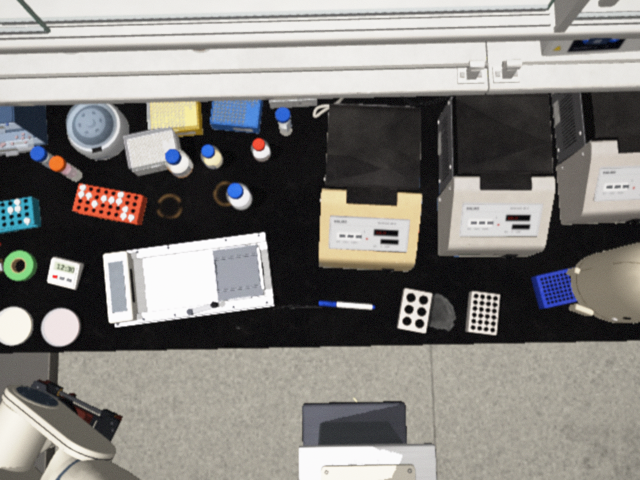

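View pics/side0.png

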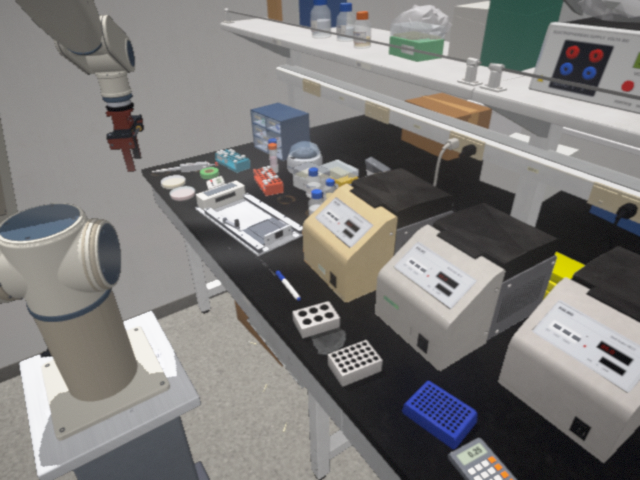

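The top view shows the six-well block at about (415,310), the many-well block at (484,313), the pen at (346,305), the slide at (105–272, 235–325) with the carriage at about (238,273), and the retainer pivot and knob near (190,310) and (213,305). The side view agrees. Next I'll zoom in and measure.

```bash
cat > h.py <<'E'
import numpy as np,cv2
from scipy.spatial.transform import Rotation as R
from workcell import ctrl
def ray(n,u,v):
    c=ctrl.camera_model(n); d=np.array([(u-c['cx'])/c['fx'],-(v-c['cy'])/c['fy'],-1])
    return c['position'],R.from_rotvec(c['attitude']).apply(d)
def onz(n,u,v,z):
    p,d=ray(n,u,v); return (p+d*(z-p[2])/d[2])
def proj(n,P):
    c=ctrl.camera_model(n); q=R.from_rotvec(c['attitude']).inv().apply(np.array(P)-c['position'])
    return np.array([c['cx']-c['fx']*q[0]/q[2],c['cy']+c['fy']*q[1]/q[2]])
def two(a,b):
    p,d=ray('top',*a);q,e=ray('side',*b)
    s=np.linalg.lstsq(np.c_[d,-e],q-p,rcond=None)[0]
    A,B=p+s[0]*d,q+s[1]*e; return (A+B)/2,np.linalg.norm(A-B)
E
python3 - <<'E'
from h import *
t=cv2.imread('pics/top0.png');s=cv2.imread('pics/side0.png')
a=cv2.resize(t[225:335,95:285],None,fx=4.2,fy=4.2,interpolation=cv2.INTER_CUBIC)
cv2.imwrite('pics/c1.png',a[:600,:800])
b=cv2.resize(s[170:260,185:310],None,fx=6.2,fy=6.2,interpolation=cv2.INTER_CUBIC)
cv2.imwrite('pics/c2.png',b)
g=cv2.cvtColor(t,cv2.COLOR_BGR2GRAY)
m=np.zeros_like(g);m[285:340,390:436]=(g[285:340,390:436]>120)*255
m2=np.zeros_like(g);m2[285:340,460:510]=(g[285:340,460:510]>120)*255
for mm in(m,m2):
    cs,_=cv2.findContours(mm,0,1);c=max(cs,key=cv2.contourArea);r=cv2.minAreaRect(c);print(r)
    P=[onz('top',*q,30)for q in cv2.boxPoints(r)];print(np.round(P,1),[np.linalg.norm(P[i]-P[i-1]).round(1)for i in range(4)],np.mean(P,0))
m=np.zeros_like(g);m[228:335,98:280]=(g[228:335,98:280]>110)*255
m=cv2.morphologyEx(m,cv2.MORPH_CLOSE,np.ones((7,7)))
cs,_=cv2.findContours(m,0,1);c=max(cs,key=cv2.contourArea);r=cv2.minAreaRect(c);print(r)
P=[onz('top',*q,8)for q in cv2.boxPoints(r)];print(np.round(P,1),[np.linalg.norm(P[i]-P[i-1]).round(1)for i in range(4)],np.mean(P,0))
E
```

```text
((414.5405578613281, 310.2567443847656), (29.427417755126953, 41.42853927612305), 9.462322235107422)
[[ 419.   -76.3   30. ]
 [ 514.5  -95.9   30. ]
 [ 501.7 -163.9   30. ]
 [ 406.4 -143.7   30. ]] [np.float64(68.6), np.float64(97.5), np.float64(69.2), np.float64(97.3)] [ 460.39199947 -119.97386986   30.        ]
((483.2425842285156, 312.57427978515625), (30.05012321472168, 41.69205856323242), 5.710593223571777)
[[ 407.6 -238.6   30. ]
 [ 504.3 -253.4   30. ]
 [ 495.8 -323.3   30. ]
 [ 399.3 -307.8   30. ]] [np.float64(69.8), np.float64(97.9), np.float64(70.4), np.float64(97.8)] [ 451.75881501 -280.75673437   30.        ]
((187.0694122314453, 279.7562561035156), (75.611083984375, 167.61817932128906), 82.43856811523438)
[[614.2 638.3   8. ]
 [659.8 232.6   8. ]
 [477.2 210.2   8. ]
 [432.6 609.2   8. ]] [np.float64(184.0), np.float64(408.3), np.float64(184.0), np.float64(401.5)] [545.95918846 422.56179534   8.        ]
```

View pics/c1.png

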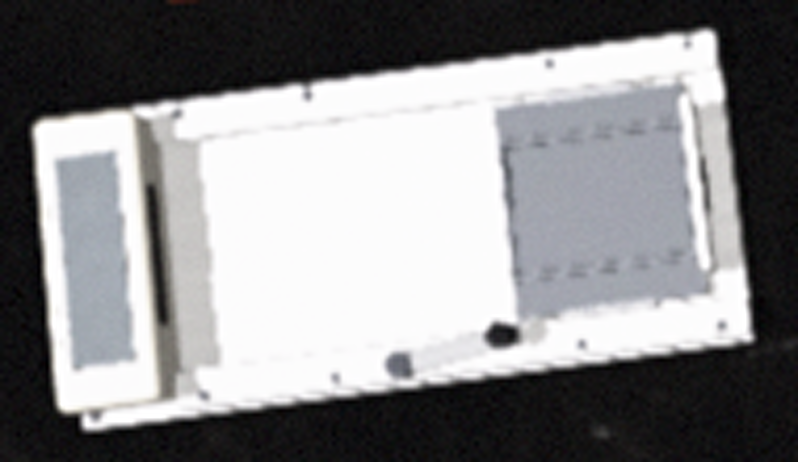

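View pics/c2.png

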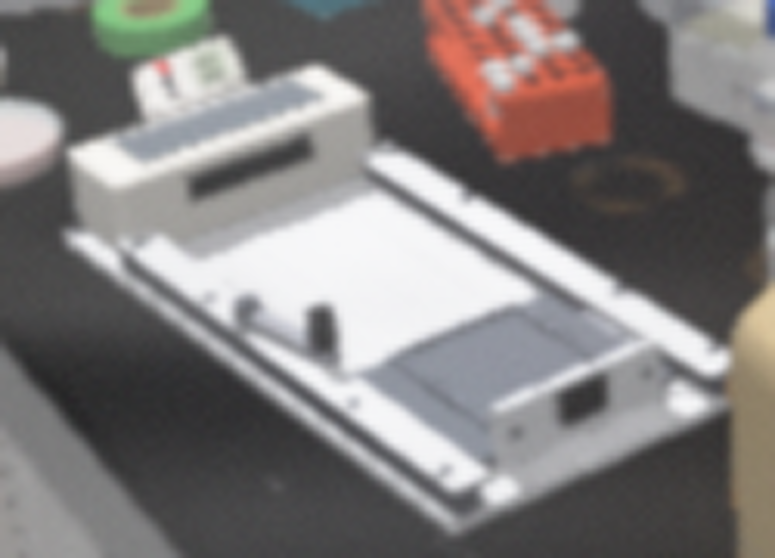

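The crops show the grey carriage (top crop 498–710, 85–318) with its white push plate (682,95)–(712,268). The pivot is at (400,365) and the knob at (502,334). In the side crop the dark pad is at (583,398), the pivot at (247,308) and the knob at (322,330). I'll convert these to positions and fit the slide edges.

Run:
```python
from h import *
t=lambda u,v:((u+.5)/4.2-.5+95,(v+.5)/4.2-.5+225)
s=lambda u,v:((u+.5)/6.2-.5+185,(v+.5)/6.2-.5+170)
T=lambda u,v,z:onz('top',*t(u,v),z)
S=lambda u,v,z:onz('side',*s(u,v),z)
im=cv2.imread('pics/top0.png',0).astype(float)
def subedge(pts):  # linear subpixel crossing
    return np.array(pts)
# near edge of plate: per column scan from below
P=[]
for u in range(122,268):
    col=im[:,u]; v=338
    while col[v]<110:v-=1
    P.append(onz('top',u,v+(col[v]-110)/(col[v]-col[v+1]),8)[:2])
P=np.array(P,np.float32);l=cv2.fitLine(P,cv2.DIST_HUBER,0,.01,.01).ravel();print('near edge',l,'ang',np.arctan2(l[1],l[0]))
P=[]
for v in range(292,303):
    row=im[v];u=282
    while row[u]<90:u-=1
    P.append(onz('top',u+(row[u]-90)/(row[u]-row[u+1]),v,8)[:2])
print('right edge near part',np.round(P[0],1),np.round(P[-1],1))
for n,q in dict(corner_nr=T(752,341,8),corner_fr=T(716,30,8),plate_a=T(685,95,46),plate_b=T(710,268,46),deckf_a=T(498,108,19),deckf_b=T(519,316,19),pivot=T(400,365,36),knob=T(500,334,58),headR_f=T(134,110,58),headR_n=T(160,400,58),
 s_pad=S(583,398,32),s_corner=S(455,530,8),s_corner_f=S(728,405,8),s_plate_n=S(492,408,46),s_plate_f=S(655,342,46),s_knob=S(322,308,58),).items(): print(n,np.round(q,1))
print('knob2',two(t(500,334),s(322,308)),'block', [onz('top',414.54,310.26,30)])
ss=cv2.imread('pics/side0.png',0)
m=np.zeros_like(ss);m[295:345,285:345]=(ss[295:345,285:345]>140)*255
c=max(cv2.findContours(m,0,1)[0],key=cv2.contourArea);r=cv2.boundingRect(c);print(r)
hull=c.reshape(-1,2)
for nm,P in dict(c=[460.4,-120,30]).items(): print(proj('side',P))
for a in [[419,-76.3,30],[514.5,-95.9,30],[501.7,-163.9,30],[406.4,-143.7,30]]: print('proj',proj('side',a).round(1))
b=cv2.resize(cv2.imread('pics/side0.png')[285:365,280:390],None,fx=7,fy=7,interpolation=cv2.INTER_CUBIC)
cv2.imwrite('pics/c3.png',b)
```

```text
near edge [ 1.1205012e-01 -9.9370253e-01  4.5558307e+02  4.0794040e+02] ang -1.4585104
right edge near part [511.4 215.4] [487.3 213.6]
corner_nr [478.2 213.7   8. ]
corner_fr [658.6 232.8   8. ]
plate_a [615.6 246.9  46. ]
plate_b [517.7 233.6  46. ]
deckf_a [614.1 357.5  19. ]
deckf_b [494.6 345.2  19. ]
pivot [467.6 409.   36. ]
knob [482.7 348.9  58. ]
headR_f [612.1 555.   58. ]
headR_n [450.2 536.9  58. ]
s_pad [569.4 239.9  32. ]
s_corner [479.4 208.    8. ]
s_corner_f [643.2 225.5   8. ]
s_plate_n [519.1 237.8  46. ]
s_plate_f [614.1 244.3  46. ]
s_knob [486.5 352.9  58. ]
knob2 (array([483.48330077, 347.93624922,  61.28677954]), np.float64(1.9337358529068451)) block [array([ 460.17032031, -119.95761057,   30.        ])]
(293, 302, 46, 28)
[314.89528796 314.26475314]
proj [290.4 310.9]
proj [327.7 300.2]
proj [339.9 317.8]
proj [301.  329.3]
```

View pics/c3.png

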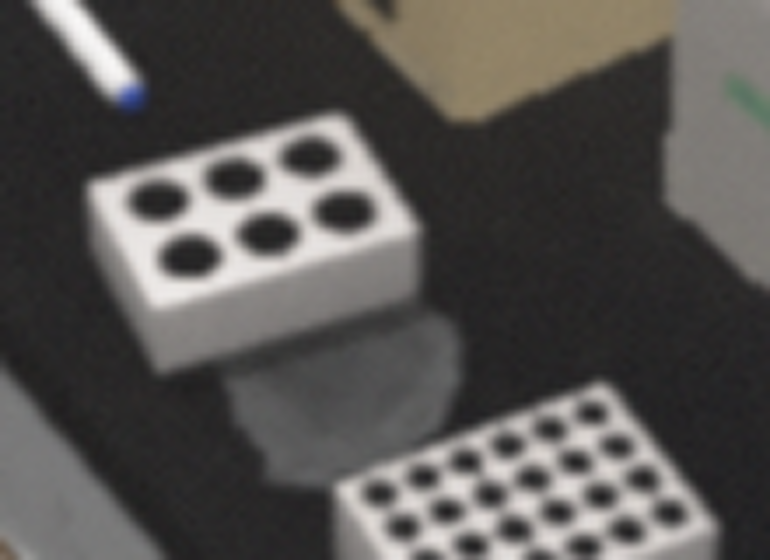

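The crop confirms the six-well block, with its well rows clearly visible. Measurements agree:
- The slide origin is about (547.6,406) with its x axis along yaw 1.68.
- The knob sits 62 mm from the pivot, at about 0.14 rad.
- The carriage is at x ≈ -110 mm.

Next I'll refine the block centre from its wells and work out the move.

```bash
cat >> h.py <<'E'
def go(x,y,z,yaw):
    o=ctrl.get_obs();M=R.from_rotvec(o['orientation'])
    W=R.from_matrix(np.array([[np.sin(yaw),np.cos(yaw),0],[-np.cos(yaw),np.sin(yaw),0],[0,0,-1]]))
    print('xyz',M.inv().apply(np.array([x,y,z])-o['ee_pos']).round(1),'rot',(M.inv()*W).as_rotvec().round(4),'t',round(o['t'],2))
def wells(img,box,z,thr=90,amin=15,amax=90):
    x0,x1,y0,y1=box; g=cv2.cvtColor(img,cv2.COLOR_BGR2GRAY)[y0:y1,x0:x1]; K=6
    g=cv2.resize(g,None,fx=K,fy=K,interpolation=cv2.INTER_CUBIC); P=[]
    for c in cv2.findContours((g<thr).astype(np.uint8),cv2.RETR_LIST,1)[0]:
        a=cv2.contourArea(c)/K/K
        if amin<a<amax:
            m=cv2.moments(c);u=m['m10']/m['m00'];v=m['m01']/m['m00']
            P.append(onz('top',(u+.5)/K-.5+x0,(v+.5)/K-.5+y0,z)[:2])
    return np.array(P)
E
python3 - <<'E'
from h import *
P=wells(cv2.imread('pics/top0.png'),(395,435,286,336),30)
print(P.round(1),P.mean(0)); r=cv2.minAreaRect(P.astype(np.float32));print(r)
c=P.mean(0); go(c[0],c[1],120,1.368)
E
```

```text
[[ 429.9 -129.5]
 [ 436.2 -100.1]
 [ 457.4 -135.4]
 [ 463.5 -106. ]
 [ 484.8 -141. ]
 [ 491.1 -111.8]] [ 460.47640645 -120.64524048]
((460.4805603027344, -120.6942138671875), (30.117982864379883, 56.11708068847656), 77.98526000976562)Traceback (most recent call last):
  File "<stdin>", line 4, in <module>
  File "h.py", line 18, in go
    W=R.from_matrix(np.array([[np.sin(yaw),np.cos(yaw),0],[-np.cos(yaw),np.sin(yaw),0],[0,0,-1]]))
  File "scipy/spatial/transform/_rotation.pyx", line 1143, in scipy.spatial.transform._rotation.Rotation.from_matrix
ValueError: Non-positive determinant (left-handed or null coordinate frame) in rotation matrix 0: [[ 0.9795072   0.20140914  0.        ]
 [-0.20140914  0.9795072   0.        ]
 [ 0.          0.         -1.        ]].
```

```bash
sed -i 's/\[np.sin(yaw),np.cos(yaw),0\],\[-np.cos(yaw),np.sin(yaw),0\]/[-np.sin(yaw),np.cos(yaw),0],[np.cos(yaw),np.sin(yaw),0]/' h.py
python3 -c "
from h import *
go(460.6,-120.8,120,1.363)"
```

```text
xyz [-467.3 -532.4  102.7] rot [-1.30e-03 -2.00e-04 -2.43e-01] t 0.1
```

```bash
r='{"xyz":[-467.3,-532.4,0],"rot":[0,0,-0.243]}'; python3 -m inch '[{"xyz":[-467.3,-532.4,0],"rot":[0,0,-0.243]},{"xyz":[-467.3,-532.4,0],"rot":[0,0,-0.243]},{"xyz":[-467.3,-532.4,0],"rot":[0,0,-0.243]},{"xyz":[-467.3,-532.4,0],"rot":[0,0,-0.243]},{"xyz":[-467.3,-532.4,0],"rot":[0,0,-0.243]},{"xyz":[-467.3,-532.4,0],"rot":[0,0,-0.243]},{"xyz":[-467.3,-532.4,0],"rot":[0,0,-0.243]},{"xyz":[-467.3,-532.4,0],"rot":[0,0,-0.243]},{"xyz":[-467.3,-532.4,0],"rot":[0,0,-0.243]},{"xyz":[-467.3,-532.4,0],"rot":[0,0,-0.243]},{"xyz":[-467.3,-532.4,0],"rot":[0,0,-0.243]},{"xyz":[-467.3,-532.4,0],"rot":[0,0,-0.243]}]' 0
python3 -c "
from h import *
go(460.6,-120.8,120,1.363);print(ctrl.get_obs()['qpos'].round(3))"
```

```text
t: 1.1
ee_pos: [405.3, 78.6, 222.7]
orientation: [0.325, 3.125, 0.0]
ft_force: [0.7, 0.6, 0.6]
width: 87.8
grasp_force: 0.0
xyz [ -95.2 -183.8  102.7] rot [0.     0.0001 0.0003] t 1.1
[ 0.163  0.104  2.073 -0.     0.964 -1.2  ]
```

```bash
python3 -m inch '[{"xyz":[-95.2,-183.8,102.7],"rot":[0,0,0]},{"xyz":[-95.2,-183.8,102.7],"rot":[0,0,0]},{"xyz":[-95.2,-183.8,102.7],"rot":[0,0,0]},{"xyz":[-95.2,-183.8,102.7],"rot":[0,0,0]},{"xyz":[-95.2,-183.8,102.7],"rot":[0,0,0]},{"xyz":[-95.2,-183.8,102.7],"rot":[0,0,0]},{"xyz":[-95.2,-183.8,102.7],"rot":[0,0,0]},{"xyz":[-95.2,-183.8,102.7],"rot":[0,0,0]},{"xyz":[-95.2,-183.8,102.7],"rot":[0,0,0]},{"xyz":[-95.2,-183.8,102.7],"rot":[0,0,0]}]' 0
python3 -c "
from h import *
go(460.6,-120.8,7,1.363)"
```

```text
t: 1.93
ee_pos: [460.5, -117.8, 120.5]
orientation: [0.324, 3.125, 0.0]
ft_force: [-0.2, 0.5, 0.1]
width: 88.1
grasp_force: 0.0
xyz [ -0.7  -2.9 113.5] rot [0.0001 0.0003 0.0012] t 1.93
```

```bash
python3 -m inch '[{"xyz":[0,0,35],"rot":[0,0,0]},{"xyz":[0,0,70],"rot":[0,0,0]},{"xyz":[0,0,70],"rot":[0,0,0]},{"xyz":[0,0,70],"rot":[0,0,0]},{"xyz":[0,0,70],"rot":[0,0,0]},{"xyz":[0,0,70],"rot":[0,0,0]}]' 0
python3 - <<'E'
from h import *
go(460.6,-120.8,7,1.363)
a=ctrl.get_image('top');s=ctrl.get_image('side')
cv2.imwrite('pics/p.png',np.hstack([cv2.resize(a[270:350,370:470,::-1],None,fx=4,fy=4),cv2.resize(s[250:350,270:370,::-1],(400,320))]))
E
```

```text
t: 2.43
ee_pos: [462.0, -118.8, 52.1]
orientation: [0.324, 3.121, -0.001]
ft_force: [-0.6, -0.4, -0.2]
width: 87.9
grasp_force: 0.0
xyz [ 1.2 -2.2 45.1] rot [-0.0002  0.0033  0.0008] t 2.43
```

View pics/p.png

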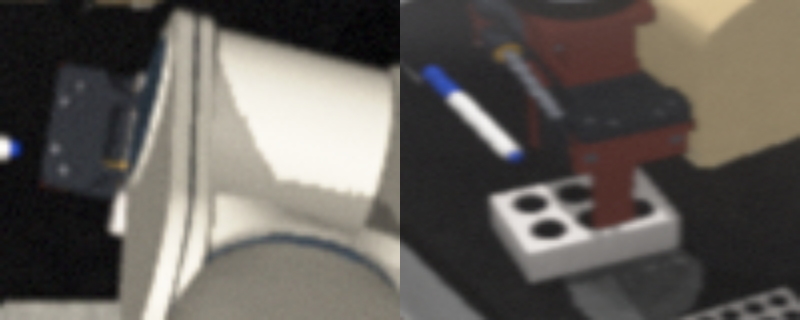

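The arm hides the block from above. The side view shows the fingers straddling the block near its middle, with the pen clear of the arm. I'll descend to grasp height.

```bash
python3 -m inch '[{"xyz":[1.2,-2,15],"rot":[0,0,0]},{"xyz":[1.2,-2,30],"rot":[0,0,0]},{"xyz":[1.2,-2,40],"rot":[0,0,0]},{"xyz":[1.2,-2,45],"rot":[0,0,0]},{"xyz":[1.2,-2,45],"rot":[0,0,0]},{"xyz":[1.2,-2,45],"rot":[0,0,0]},{"xyz":[1.2,-2,45],"rot":[0,0,0]}]' 0
python3 -c "
from h import *
go(460.6,-120.8,7,1.363)"
```

```text
t: 3.12
ee_pos: [459.5, -120.7, 5.5]
orientation: [0.326, 3.124, -0.0]
ft_force: [-0.4, 0.1, 1.3]
width: 88.1
grasp_force: 0.0
xyz [-1.1  0.1 -1.5] rot [-0.0001  0.0008  0.    ] t 3.12
```

```bash
python3 -m inch '[{"xyz":[0,0,-1],"rot":[0,0,0]},{"xyz":[0,0,-1],"rot":[0,0,0]},{"xyz":[0,0,-1],"rot":[0,0,0]},{"xyz":[0,0,-1],"rot":[0,0,0]},{"xyz":[0,0,-1],"rot":[0,0,0]},{"xyz":[0,0,-1],"rot":[0,0,0]},{"xyz":[0,0,-1],"rot":[0,0,0]},{"xyz":[0,0,-1],"rot":[0,0,0]},{"xyz":[0,0,-1],"rot":[0,0,0]},{"xyz":[0,0,-1],"rot":[0,0,0]},{"xyz":[0,0,-1],"rot":[0,0,0]},{"xyz":[0,0,-1],"rot":[0,0,0]}]' 255
python3 -c "
from h import *
for i in range(4): print(ctrl.get_obs()['ee_pos'].round(2))"
```

```text
t: 4.12
ee_pos: [459.3, -120.6, 6.3]
orientation: [0.326, 3.124, -0.0]
ft_force: [0.0, 1.2, 6.2]
width: 65.7
grasp_force: 30.0
[ 459.27 -120.59    6.26]
[ 459.27 -120.59    6.26]
[ 459.27 -120.59    6.26]
[ 459.27 -120.59    6.26]
```

```bash
python3 -m inch '[{"xyz":[0,0,-20],"rot":[0,0,0]},{"xyz":[0,0,-50],"rot":[0,0,0]},{"xyz":[0,0,-80],"rot":[0,0,0]},{"xyz":[0,0,-100],"rot":[0,0,0]},{"xyz":[0,0,-100],"rot":[0,0,0]},{"xyz":[0,0,-100],"rot":[0,0,0]}]' 255
python3 -c "
from h import *
go(465,250,106,0.11)"
```

```text
t: 4.62
ee_pos: [459.1, -120.6, 106.0]
orientation: [0.326, 3.124, -0.0]
ft_force: [-0.9, -0.1, -6.3]
width: 65.8
grasp_force: 30.0
xyz [ 7.060e+01  3.639e+02 -2.000e-01] rot [6.000e-04 1.000e-03 1.253e+00] t 4.62
```

```bash
python3 -m inch '[{"xyz":[3,15,0],"rot":[0,0,0.05]},{"xyz":[9,45,0],"rot":[0,0,0.15]},{"xyz":[15,80,0],"rot":[0,0,0.27]},{"xyz":[23,120,0],"rot":[0,0,0.39]},{"xyz":[31,160,0],"rot":[0,0,0.51]},{"xyz":[39,200,0],"rot":[0,0,0.63]},{"xyz":[47,240,0],"rot":[0,0,0.75]},{"xyz":[55,280,0],"rot":[0,0,0.87]},{"xyz":[62,315,0],"rot":[0,0,0.99]},{"xyz":[68,345,0],"rot":[0,0,1.11]},{"xyz":[70,360,0],"rot":[0,0,1.2]},{"xyz":[70.6,363.9,0],"rot":[0,0,1.253]}]' 255
python3 -c "
from h import *
go(559.9,297,106,0.11)"
```

```text
t: 5.62
ee_pos: [464.5, 254.6, 103.7]
orientation: [-2.099, -2.336, 0.0]
ft_force: [0.6, -0.2, -6.1]
width: 65.9
grasp_force: 30.0
xyz [32.  99.4 -2.4] rot [-0.0009 -0.0009 -0.003 ] t 5.62
```

```bash
python3 -m inch '[{"xyz":[5,15,0],"rot":[0,0,0]},{"xyz":[12,40,0],"rot":[0,0,0]},{"xyz":[22,70,0],"rot":[0,0,0]},{"xyz":[30,92,10],"rot":[0,0,0]},{"xyz":[32,99,25],"rot":[0,0,0]},{"xyz":[32,99,35],"rot":[0,0,0]},{"xyz":[32,99,35],"rot":[0,0,0]},{"xyz":[32,99,35],"rot":[0,0,0]},{"xyz":[32,99,35],"rot":[0,0,0]}]' 255
python3 - <<'E'
from h import *
go(559.9,297,66,0.11)
a=ctrl.get_image('top');s=ctrl.get_image('side')
cv2.imwrite('pics/top1.png',a[:,:,::-1]);cv2.imwrite('pics/side1.png',s[:,:,::-1])
cv2.imwrite('pics/p2.png',np.vstack([cv2.resize(a[220:335,95:285,::-1],(480,290)),cv2.resize(s[180:250,215:315,::-1],(480,310),interpolation=cv2.INTER_CUBIC)]))
E
```

```text
t: 6.37
ee_pos: [558.6, 292.0, 70.0]
orientation: [-2.095, -2.339, 0.004]
ft_force: [0.1, 0.1, -6.5]
width: 65.7
grasp_force: 30.0
xyz [4.8 1.9 4. ] rot [-0.0024  0.0009 -0.0001] t 6.37
```

View pics/p2.png

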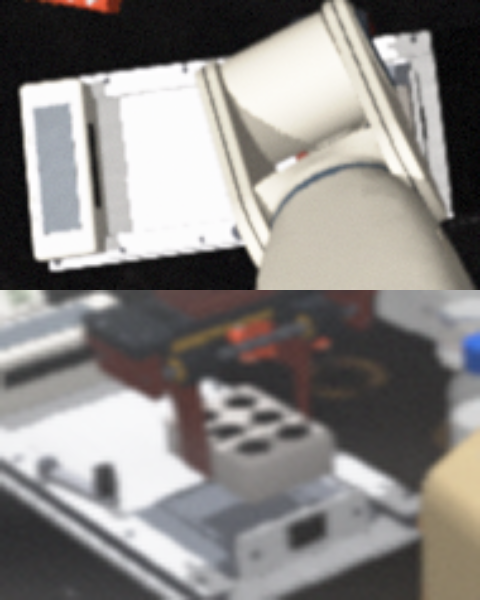

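The side view shows the block held level over the nest, with the pad at about (307,527) in the crop. From above the arm hides it. I'll measure the block's wells in the side image against the TCP.

```bash
cat >> h.py <<'E'
def swells(img,box,z,thr,amin=6,amax=60):
    x0,x1,y0,y1=box; g=cv2.cvtColor(img,cv2.COLOR_BGR2GRAY)[y0:y1,x0:x1]; K=8
    g=cv2.resize(g,None,fx=K,fy=K,interpolation=cv2.INTER_CUBIC); P=[]
    for c in cv2.findContours((g<thr).astype(np.uint8),cv2.RETR_LIST,1)[0]:
        a=cv2.contourArea(c)/K/K
        if amin<a<amax:
            m=cv2.moments(c);u=(m['m10']/m['m00']+.5)/K-.5+x0;v=(m['m01']/m['m00']+.5)/K-.5+y0
            print(round(u,1),round(v,1),round(a,1)); P.append(onz('side',u,v,z)[:2])
    return np.array(P)
E
python3 - <<'E'
from h import *
P=swells(cv2.imread('pics/side0.png'),(295,338,303,327),30,90);print(P.round(1),P.mean(0))
print(ctrl.get_obs()['ee_pos'])
for t in(80,100): P=swells(cv2.imread('pics/side1.png'),(254,287,201,220),93.7,t,4);print(P.round(1),P.mean(0))
E
```

```text
306.7 321.2 28.6
317.9 318.0 27.8
328.8 314.8 28.1
302.2 313.2 26.1
313.1 310.1 26.2
323.9 307.0 24.8
335.1 306.0 36.2
[[ 431.4 -128.9]
 [ 459.  -134.9]
 [ 486.3 -140.5]
 [ 437.7  -99.6]
 [ 465.1 -105.3]
 [ 492.7 -111. ]
 [ 516.8 -123.9]] [ 469.86526918 -120.56232156]
[559.60069237 292.5875892   71.34076236]
267.5 215.0 6.5
261.9 211.5 4.3
275.6 211.7 7.8
270.1 208.3 5.0
255.1 209.0 41.5
[[549.3 262.9]
 [545.6 291.3]
 [578.6 266. ]
 [575.6 294.4]
 [536.2 317.3]] [557.07181169 286.36464583]
267.5 215.0 12.5
275.6 211.7 13.7
270.1 208.3 9.1
264.7 204.8 7.3
[[549.3 262.6]
 [578.7 265.9]
 [575.6 294.4]
 [572.9 323.4]] [569.13764907 286.58379212]
```

Run:
```python
from h import *
def enh(g,lo,hi): return np.clip((g.astype(float)-lo)*255/(hi-lo),0,255).astype(np.uint8)
a=cv2.resize(cv2.imread('pics/top0.png',0)[238:305,208:278],None,fx=8,fy=8,interpolation=cv2.INTER_CUBIC)
b=cv2.resize(cv2.imread('pics/side0.png',0)[212:256,242:305],None,fx=8,fy=8,interpolation=cv2.INTER_CUBIC)[:,:]
a=enh(a,90,250);b=enh(b,60,250)
a=cv2.resize(a,(420,402)); b=cv2.resize(b,(378,264))
b=cv2.copyMakeBorder(b,0,402-264,0,0,cv2.BORDER_CONSTANT)
cv2.imwrite('pics/e.png',np.hstack([a,b]))
# profile along slide axis in top0 and side0, averaged across several lateral offsets
u=np.array([-.1095,.994]);w=np.array([.994,.1095]);O=np.array([547.7,406.3])
t=cv2.imread('pics/top0.png',0)
for z,ss,lat in((19,np.arange(-172,-45,2.),(-25,25)),(46,np.arange(-176,-158,1.),(-40,40))):
    pr=[]
    for s in ss:
        pts=np.array([proj('top',[*(O+s*u+l*w),z]) for l in np.arange(lat[0],lat[1],2.5)],np.float32)
        pr.append(cv2.remap(t,pts[:,:1],pts[:,1:],cv2.INTER_LINEAR).mean())
    print(z,[(float(s),int(p)) for s,p in zip(ss,pr)])
```

```text
19 [(-172.0, 190), (-170.0, 149), (-168.0, 138), (-166.0, 195), (-164.0, 247), (-162.0, 249), (-160.0, 217), (-158.0, 172), (-156.0, 157), (-154.0, 161), (-152.0, 163), (-150.0, 163), (-148.0, 163), (-146.0, 163), (-144.0, 163), (-142.0, 163), (-140.0, 163), (-138.0, 163), (-136.0, 163), (-134.0, 163), (-132.0, 164), (-130.0, 164), (-128.0, 163), (-126.0, 163), (-124.0, 164), (-122.0, 163), (-120.0, 163), (-118.0, 163), (-116.0, 163), (-114.0, 164), (-112.0, 164), (-110.0, 163), (-108.0, 163), (-106.0, 164), (-104.0, 164), (-102.0, 163), (-100.0, 164), (-98.0, 164), (-96.0, 163), (-94.0, 164), (-92.0, 164), (-90.0, 164), (-88.0, 164), (-86.0, 164), (-84.0, 164), (-82.0, 164), (-80.0, 164), (-78.0, 164), (-76.0, 164), (-74.0, 164), (-72.0, 164), (-70.0, 164), (-68.0, 164), (-66.0, 164), (-64.0, 164), (-62.0, 163), (-60.0, 153), (-58.0, 136), (-56.0, 139), (-54.0, 193), (-52.0, 236), (-50.0, 251), (-48.0, 252), (-46.0, 252)]
46 [(-176.0, 204), (-175.0, 200), (-174.0, 190), (-173.0, 173), (-172.0, 153), (-171.0, 144), (-170.0, 155), (-169.0, 181), (-168.0, 213), (-167.0, 238), (-166.0, 250), (-165.0, 251), (-164.0, 244), (-163.0, 228), (-162.0, 206), (-161.0, 184), (-160.0, 167), (-159.0, 160)]
```

View pics/e.png

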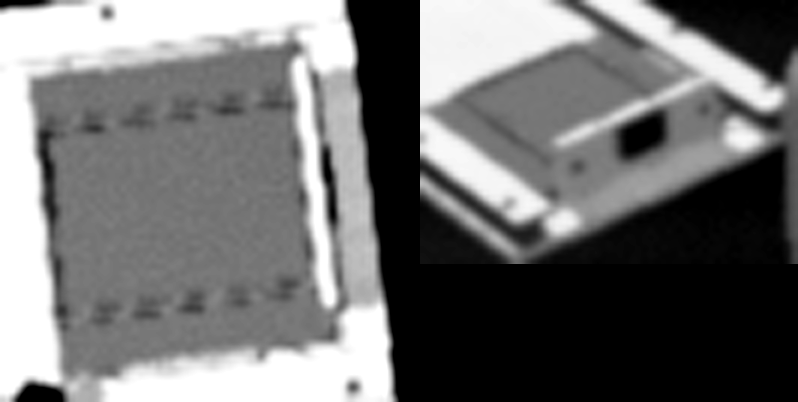

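The enhanced crop shows the push plate top edges at s = -168.4 and -162.3, with the deck front at -54. That puts the carriage at about -107.5 and the nest at about (560, 299.7). The block sits within about 1 mm of the TCP.

```bash
python3 -c "
from h import *
go(560,300.5,42,0.1095)"
```

```text
xyz [ 7.8  1.3 29.3] rot [ 0.0001 -0.      0.0005] t 6.47
```

```bash
python3 -m inch '[{"xyz":[4,0.7,0],"rot":[0,0,0]},{"xyz":[7.8,1.3,5],"rot":[0,0,0]},{"xyz":[7.8,1.3,15],"rot":[0,0,0]},{"xyz":[7.8,1.3,25],"rot":[0,0,0]},{"xyz":[7.8,1.3,29],"rot":[0,0,0]},{"xyz":[7.8,1.3,29],"rot":[0,0,0]},{"xyz":[7.8,1.3,29],"rot":[0,0,0]},{"xyz":[7.8,1.3,29],"rot":[0,0,0]},{"xyz":[7.8,1.3,29],"rot":[0,0,0]},{"xyz":[7.8,1.3,29],"rot":[0,0,0]}]' 255
python3 - <<'E'
from h import *
s=ctrl.get_image('side');cv2.imwrite('pics/side2.png',s[:,:,::-1])
go(560,300.5,29,0.1095)
z=ctrl.get_obs()['ee_pos'][2]
P=swells(s[:,:,::-1].copy(),(254,287,200,230),z-6.3+30,100,4);print(P.round(1),ctrl.get_obs()['ee_pos'])
E
```

```text
t: 7.3
ee_pos: [560.7, 300.7, 42.4]
orientation: [2.096, 2.34, 0.001]
ft_force: [0.4, 0.2, -5.8]
width: 66.2
grasp_force: 30.0
xyz [-0.1 -0.7 13.4] rot [ 0.0007 -0.0003  0.0004] t 7.35
267.3 222.0 11.3
261.6 218.5 8.2
275.4 218.6 11.9
269.8 215.2 7.5
264.6 211.8 6.8
[[549.7 269.6]
 [545.8 298.1]
 [579.6 272.7]
 [576.  301.4]
 [573.3 329.9]] [560.66591056 300.71532189  42.39283731]
```

```bash
python3 -m inch '[{"xyz":[0.5,-0.5,5],"rot":[0,0,0]},{"xyz":[0.5,-0.5,9],"rot":[0,0,0]},{"xyz":[0.5,-0.5,12],"rot":[0,0,0]},{"xyz":[0.5,-0.5,14],"rot":[0,0,0]},{"xyz":[0.5,-0.5,14],"rot":[0,0,0]},{"xyz":[0.5,-0.5,14],"rot":[0,0,0]}]' 255
```

```text
t: 7.85
ee_pos: [559.7, 301.0, 27.7]
orientation: [-2.096, -2.34, 0.001]
ft_force: [-1.1, 0.0, -6.2]
width: 66.3
grasp_force: 30.0
```

```bash
python3 -m inch '[{"xyz":[0,0,1],"rot":[0,0,0]},{"xyz":[0,0,2],"rot":[0,0,0]},{"xyz":[0,0,2.5],"rot":[0,0,0]},{"xyz":[0,0,2.5],"rot":[0,0,0]},{"xyz":[0,0,2.5],"rot":[0,0,0]}]' 255
```

```text
t: 8.27
ee_pos: [559.8, 301.1, 25.5]
orientation: [2.096, 2.34, -0.0]
ft_force: [-0.2, -0.5, -6.1]
width: 65.5
grasp_force: 30.0
```

```bash
python3 -m inch '[{"xyz":[0,0,0.5],"rot":[0,0,0]},{"xyz":[0,0,1],"rot":[0,0,0]},{"xyz":[0,0,1],"rot":[0,0,0]},{"xyz":[0,0,1],"rot":[0,0,0]}]' 255
```

```text
t: 8.6
ee_pos: [559.9, 301.1, 25.3]
orientation: [2.096, 2.34, 0.0]
ft_force: [-4.2, -1.7, 6.8]
width: 65.7
grasp_force: 30.0
```

Floor contact came at the expected height (25.3 − 6.3 = 19 mm), so I'll release and rise.

```bash
python3 -m inch '[{"xyz":[0,0,-0.5],"rot":[0,0,0]},{"xyz":[0,0,-0.5],"rot":[0,0,0]},{"xyz":[0,0,-0.5],"rot":[0,0,0]},{"xyz":[0,0,-0.5],"rot":[0,0,0]},{"xyz":[0,0,-0.5],"rot":[0,0,0]},{"xyz":[0,0,-0.5],"rot":[0,0,0]},{"xyz":[0,0,-10],"rot":[0,0,0]},{"xyz":[0,0,-40],"rot":[0,0,0]},{"xyz":[0,0,-70],"rot":[0,0,0]},{"xyz":[0,0,-100],"rot":[0,0,0]},{"xyz":[0,0,-115],"rot":[0,0,0]},{"xyz":[0,0,-115],"rot":[0,0,0]}]' 0
python3 -c "
from h import *
# push staging: behind pad, at s=-215
u=np.array([-.1095,.994]);O=np.array([548.2,406.4])
print(O-230*u)
go(*(O-230*u),140,0.1095)"
```

```text
t: 9.6
ee_pos: [562.3, 302.3, 144.5]
orientation: [2.094, 2.338, 0.011]
ft_force: [-0.5, 0.0, 0.6]
width: 88.2
grasp_force: 0.0
[573.385 177.78 ]
xyz [-125.    -2.7    4.1] rot [ 0.0072 -0.0027  0.0005] t 9.6
```

```bash
python3 -m inch '[{"xyz":[-15,0,0],"rot":[0,0,-0.1]},{"xyz":[-40,-1,0],"rot":[0,0,-0.2]},{"xyz":[-70,-2,0],"rot":[0,0,-0.3]},{"xyz":[-95,-2.5,0],"rot":[0,0,-0.42]},{"xyz":[-110,-2.5,0],"rot":[0,0,-0.54]},{"xyz":[-110,-2.5,0],"rot":[0,0,-0.66]},{"xyz":[-110,-2.5,0],"rot":[0,0,-0.78]},{"xyz":[-110,-2.5,0],"rot":[0,0,-0.88]},{"xyz":[-110,-2.5,0],"rot":[0,0,-0.93]},{"xyz":[-110,-2.5,0],"rot":[0,0,-0.93]},{"xyz":[-110,-2.5,0],"rot":[0,0,-0.93]}]' 255
python3 - <<'E'
from h import *
u=np.array([-.1095,.994]);O=np.array([548.2,406.4])
go(*(O-215*u),24,1.04)
a=ctrl.get_image('top');s=ctrl.get_image('side')
cv2.imwrite('pics/top3.png',a[:,:,::-1]);cv2.imwrite('pics/side3.png',s[:,:,::-1])
cv2.imwrite('pics/p3.png',np.vstack([cv2.resize(a[225:325,120:285,::-1],(480,290),interpolation=cv2.INTER_CUBIC),cv2.resize(s[180:250,215:315,::-1],(480,310),interpolation=cv2.INTER_CUBIC)]))
E
```

```text
t: 10.52
ee_pos: [568.9, 191.3, 138.8]
orientation: [-0.826, -3.03, 0.001]
ft_force: [0.4, 0.2, 0.5]
width: 17.8
grasp_force: 0.0
xyz [ -1.8   2.7 114.8] rot [-0.0009 -0.0008 -0.0018] t 10.52
```

View pics/p3.png

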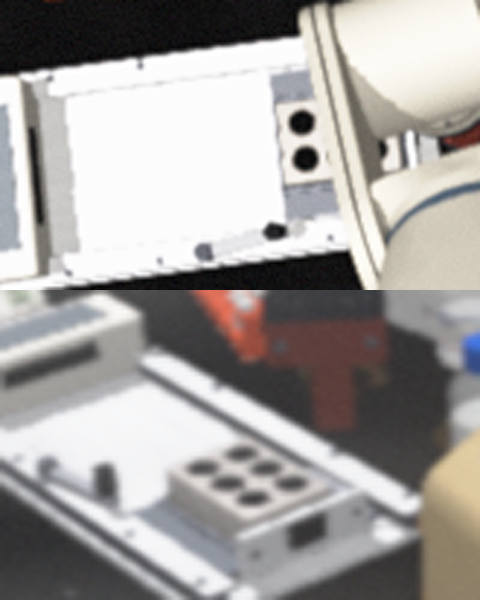

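The block lies flat in the nest, wells up, and the knob and arm are untouched. I'll go down behind the pad now.

```bash
python3 -m inch '[{"xyz":[-1.8,2.7,20],"rot":[0,0,0]},{"xyz":[-1.8,2.7,55],"rot":[0,0,0]},{"xyz":[-1.8,2.7,90],"rot":[0,0,0]},{"xyz":[-1.8,2.7,110],"rot":[0,0,0]},{"xyz":[-1.8,2.7,114.8],"rot":[0,0,0]},{"xyz":[-1.8,2.7,114.8],"rot":[0,0,0]},{"xyz":[-1.8,2.7,114.8],"rot":[0,0,0]},{"xyz":[-1.8,2.7,114.8],"rot":[0,0,0]},{"xyz":[-1.8,2.7,114.8],"rot":[0,0,0]}]' 255
python3 - <<'E'
from h import *
u=np.array([-.1095,.994]);O=np.array([548.2,406.4])
p=ctrl.get_obs()['ee_pos'][:2]-O; print('s',p@u,'lat',p@[.994,.1095]); 
for s in(-190,-100,5): go(*(O+s*u),24,1.04)
E
```

```text
t: 11.37
ee_pos: [573.6, 193.3, 26.4]
orientation: [0.824, 3.029, 0.003]
ft_force: [0.1, -1.4, 0.6]
width: -0.2
grasp_force: 0.0
s -214.6009728385604 lat 1.9270340454690018
xyz [16.3 18.6  2.5] rot [ 0.0022  0.002  -0.0001] t 11.37
xyz [70.  90.7  2.5] rot [ 0.0022  0.002  -0.0001] t 11.37
xyz [132.8 174.9   2.6] rot [ 0.0022  0.002  -0.0001] t 11.37
```

```bash
python3 -m inch '[{"xyz":[5,6,2],"rot":[0,0,0]},{"xyz":[12,13,2.5],"rot":[0,0,0]},{"xyz":[16.3,18.6,2.5],"rot":[0,0,0]},{"xyz":[16.3,18.6,2.5],"rot":[0,0,0]},{"xyz":[19.3,22.6,2.5],"rot":[0,0,0]},{"xyz":[22.3,26.6,2.5],"rot":[0,0,0]},{"xyz":[25.3,30.6,2.5],"rot":[0,0,0]},{"xyz":[28.2,34.6,2.5],"rot":[0,0,0]},{"xyz":[28.2,34.6,2.5],"rot":[0,0,0]}]' 255
cat > st.py <<'E'
from h import *
u=np.array([-.1095,.994]);O=np.array([548.2,406.4])
o=ctrl.get_obs();p=o['ee_pos'][:2]-O; print('s',p@u,'lat',p@[.994,.1095],'f_u',o['ft_force'][:2]@u,'f_lat',o['ft_force'][:2]@[.994,.1095],o['moment'].round(2))
for s in(-100,0): go(*(O+s*u),24,1.04)
E
python3 st.py
```

```text
t: 12.12
ee_pos: [565.5, 237.9, 22.2]
orientation: [-0.824, -3.032, -0.001]
ft_force: [-0.3, 0.9, 0.1]
width: 0.5
grasp_force: 0.1
s -169.3871804222122 lat -1.2717082407703875 f_u 0.936287123932352 f_lat -0.17735126248642802 [-0.09  0.01  0.01]
xyz [40.4 56.4 -1.8] rot [ 0.0003 -0.0001  0.0003] t 12.12
xyz [100.2 136.6  -1.8] rot [ 0.0003 -0.0001  0.0003] t 12.12
```

```bash
python3 -m inch '[{"xyz":[4.5,6,-1],"rot":[0,0,0]},{"xyz":[9,12,-1],"rot":[0,0,0]},{"xyz":[13.5,18,-1],"rot":[0,0,0]},{"xyz":[18,24.3,-1],"rot":[0,0,0]},{"xyz":[22.5,30.5,-1],"rot":[0,0,0]},{"xyz":[27,36.7,-1],"rot":[0,0,0]},{"xyz":[31.5,43,-1],"rot":[0,0,0]},{"xyz":[36,49,-1],"rot":[0,0,0]},{"xyz":[40.4,55,-1],"rot":[0,0,0]},{"xyz":[45,61.3,-1],"rot":[0,0,0]},{"xyz":[49.5,67.5,-1],"rot":[0,0,0]},{"xyz":[54,73.6,-1],"rot":[0,0,0]}]' 255; python3 st.py
```

```text
t: 13.12
ee_pos: [556.1, 328.6, 23.2]
orientation: [-0.824, -3.032, 0.0]
ft_force: [-0.2, -2.7, -2.3]
width: 0.2
grasp_force: 1.4
s -78.19977189701952 lat -0.6404916683299011 f_u -2.6605519863201046 f_lat -0.48621579773178736 [-0.47  0.07  0.05]
xyz [-13.5 -17.1  -0.8] rot [-0.     -0.      0.0001] t 13.12
xyz [46.2 63.1 -0.8] rot [-0.     -0.      0.0001] t 13.12
```

```bash
python3 -m inch '[{"xyz":[4.5,6,-0.5],"rot":[0,0,0]},{"xyz":[9,12.2,-0.5],"rot":[0,0,0]},{"xyz":[13.5,18.4,-0.5],"rot":[0,0,0]},{"xyz":[18,24.6,-0.5],"rot":[0,0,0]},{"xyz":[22.5,30.7,-0.5],"rot":[0,0,0]},{"xyz":[27,36.9,-0.5],"rot":[0,0,0]},{"xyz":[31.5,43,-0.5],"rot":[0,0,0]},{"xyz":[35,47.8,-0.5],"rot":[0,0,0]},{"xyz":[38,51.9,-0.5],"rot":[0,0,0]},{"xyz":[40,54.7,-0.5],"rot":[0,0,0]},{"xyz":[41.5,56.7,-0.5],"rot":[0,0,0]},{"xyz":[42,57.4,-0.5],"rot":[0,0,0]}]' 255; python3 st.py
```

```text
t: 14.12
ee_pos: [549.0, 398.9, 23.7]
orientation: [0.824, 3.032, 0.0]
ft_force: [-0.6, -3.1, -1.2]
width: 0.2
grasp_force: 1.5
s -7.575283198794632 lat -0.007150393427428563 f_u -2.9963062151641324 f_lat -0.8874832346115434 [-0.53  0.02  0.03]
xyz [-55.2 -74.1  -0.3] rot [0.     0.     0.0002] t 14.12
xyz [ 4.5  6.1 -0.3] rot [0.     0.     0.0002] t 14.12
```

```bash
python3 -m inch '[{"xyz":[1,1.3,0],"rot":[0,0,0]},{"xyz":[2,2.7,0],"rot":[0,0,0]},{"xyz":[3,4,0],"rot":[0,0,0]},{"xyz":[4,5.4,0],"rot":[0,0,0]},{"xyz":[5,6.7,0],"rot":[0,0,0]},{"xyz":[6,8,0],"rot":[0,0,0]},{"xyz":[6,8,0],"rot":[0,0,0]}]' 255; python3 st.py
```

```text
t: 14.7
ee_pos: [547.9, 409.0, 23.7]
orientation: [0.824, 3.032, 0.001]
ft_force: [-0.3, -1.8, -0.9]
width: 0.5
grasp_force: 0.9
s 2.569735837899849 lat 0.016362928531480546 f_u -1.7291111575387619 f_lat -0.5256498397847755 [-0.29  0.09  0.08]
xyz [-61.3 -82.3  -0.3] rot [ 0.0004 -0.      0.0001] t 14.7
xyz [-1.5 -2.1 -0.3] rot [ 0.0004 -0.      0.0001] t 14.7
```

```bash
python3 -m inch '[{"xyz":[0.6,0.8,0],"rot":[0,0,0]},{"xyz":[1.2,1.6,0],"rot":[0,0,0]},{"xyz":[1.8,2.4,0],"rot":[0,0,0]},{"xyz":[2.4,3.2,0],"rot":[0,0,0]},{"xyz":[2.4,3.2,0],"rot":[0,0,0]}]' 255; python3 st.py
```

```text
t: 15.12
ee_pos: [547.5, 412.7, 23.7]
orientation: [-0.824, -3.032, -0.0]
ft_force: [-0.4, -1.4, -0.6]
width: 0.4
grasp_force: 1.2
s 6.343120182791257 lat -0.0387766499372252 f_u -1.3583083212526945 f_lat -0.5936709758461418 [-0.51  0.03 -0.01]
xyz [-63.6 -85.2  -0.3] rot [ 0.0002 -0.      0.    ] t 15.12
xyz [-3.8 -5.1 -0.3] rot [ 0.0002 -0.      0.    ] t 15.12
```

Still not at the stop, so I'll keep creeping until the force rises.

```bash
python3 -m inch '[{"xyz":[0.6,0.8,0],"rot":[0,0,0]},{"xyz":[1.2,1.6,0],"rot":[0,0,0]},{"xyz":[1.8,2.4,0],"rot":[0,0,0]},{"xyz":[1.8,2.4,0],"rot":[0,0,0]}]' 255; python3 st.py; python3 -m inch '[{"xyz":[0.6,0.8,0],"rot":[0,0,0]},{"xyz":[1.2,1.6,0],"rot":[0,0,0]},{"xyz":[1.2,1.6,0],"rot":[0,0,0]}]' 255; python3 st.py
```

```text
t: 15.45
ee_pos: [547.2, 415.1, 23.6]
orientation: [0.824, 3.032, -0.001]
ft_force: [0.0, -5.3, 0.0]
width: 0.4
grasp_force: 2.6
s 8.716515168346445 lat -0.016651377605126503 f_u -5.227109813512257 f_lat -0.5409696247108684 [-0.9   0.02  0.01]
xyz [-65.  -87.2  -0.3] rot [-0.0008  0.0004  0.0003] t 15.45
xyz [-5.2 -7.  -0.4] rot [-0.0008  0.0004  0.0003] t 15.45
t: 15.7
ee_pos: [547.1, 415.3, 23.6]
orientation: [0.823, 3.032, -0.005]
ft_force: [1.4, -12.0, 2.0]
width: 0.6
grasp_force: 6.1
s 9.00149908573841 lat -0.07522075887203951 f_u -12.085772550802703 f_lat 0.05461375599687878 [-2.06 -0.27  0.04]
xyz [-65.2 -87.4  -0. ] rot [-0.0032  0.0012  0.0005] t 15.7
xyz [-5.4 -7.2 -0.4] rot [-0.0032  0.0012  0.0005] t 15.7
```

The force rose to 12 N at s ≈ 9, which is consistent with the end stop. I'll back off and rise, then compute the retainer staging.

```bash
python3 -m inch '[{"xyz":[-3,-4,0],"rot":[0,0,0]},{"xyz":[-12,-16,0],"rot":[0,0,0]},{"xyz":[-24,-32,0],"rot":[0,0,0]},{"xyz":[-36,-48,-5],"rot":[0,0,0]},{"xyz":[-42,-56,-35],"rot":[0,0,0]},{"xyz":[-42,-56,-70],"rot":[0,0,0]},{"xyz":[-42,-56,-90],"rot":[0,0,0]},{"xyz":[-42,-56,-90],"rot":[0,0,0]},{"xyz":[-42,-56,-90],"rot":[0,0,0]}]' 255
python3 - <<'E'
from h import *
u=np.array([-.1095,.994]);w=np.array([.994,.1095]);O=np.array([548.2,406.4])
a=ctrl.get_image('top');s=ctrl.get_image('side')
cv2.imwrite('pics/top4.png',a[:,:,::-1]);cv2.imwrite('pics/side4.png',s[:,:,::-1])
P=O+12*u-79*w; print('pivot',P, 'meas 467.6 409')
P=(P+[467.6,409])/2
th=.14; K=P+62*(-np.cos(th)*u+np.sin(th)*w); print('knob',K); ph=.11+th; T=np.array([np.cos(ph),np.sin(ph)])
go(*(K-36*T),110,ph)
cv2.imwrite('pics/p4.png',np.vstack([cv2.resize(a[225:325,100:265,::-1],(480,290),interpolation=cv2.INTER_CUBIC),cv2.resize(s[170:240,195:295,::-1],(480,310),interpolation=cv2.INTER_CUBIC)]))
E
```

```text
t: 16.45
ee_pos: [556.0, 348.2, 115.5]
orientation: [0.824, 3.029, 0.005]
ft_force: [-0.4, -0.2, -0.1]
width: 0.4
grasp_force: 0.0
pivot [468.36   409.6775] meas 467.6 409
knob [483.30233947 349.26107679]
xyz [ 87.7 -59.7   3. ] rot [-8.000e-04 -3.000e-04  7.899e-01] t 16.55
```

View pics/p4.png

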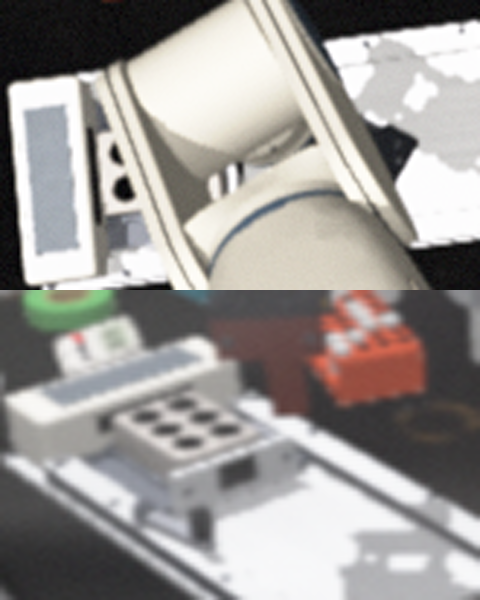

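The carriage sits against the reader head with the block in its nest. The retainer is still open, with its knob at about (203,525) in the side crop. I'll stage beside the knob.

```bash
python3 -m inch '[{"xyz":[15,-10,0],"rot":[0,0,0.1]},{"xyz":[40,-27,0],"rot":[0,0,0.2]},{"xyz":[65,-44,0],"rot":[0,0,0.32]},{"xyz":[80,-54,0],"rot":[0,0,0.44]},{"xyz":[87.7,-59.7,0],"rot":[0,0,0.56]},{"xyz":[87.7,-59.7,0],"rot":[0,0,0.68]},{"xyz":[87.7,-59.7,0],"rot":[0,0,0.79]},{"xyz":[87.7,-59.7,0],"rot":[0,0,0.79]},{"xyz":[87.7,-59.7,0],"rot":[0,0,0.79]},{"xyz":[87.7,-59.7,0],"rot":[0,0,0.79]}]' 255
python3 - <<'E'
from h import *
ph=.25;T=np.array([np.cos(ph),np.sin(ph)]);K=np.array([483.3,349.3])
go(*(K-36*T),40,ph); go(*(K-22*T),40,ph)
E
```

```text
t: 17.38
ee_pos: [448.6, 340.5, 112.8]
orientation: [-1.923, -2.484, 0.002]
ft_force: [0.1, 0.1, 0.5]
width: 0.3
grasp_force: 0.0
xyz [-0.1 -0.1 72.8] rot [-0.0014  0.0005  0.0032] t 17.38
xyz [-0.1 13.9 72.8] rot [-0.0014  0.0005  0.0032] t 17.38
```

```bash
python3 -m inch '[{"xyz":[0,0,20],"rot":[0,0,0]},{"xyz":[0,0,50],"rot":[0,0,0]},{"xyz":[0,0,68],"rot":[0,0,0]},{"xyz":[0,0,72.5],"rot":[0,0,0]},{"xyz":[0,0,72.5],"rot":[0,0,0]},{"xyz":[0,0,72.5],"rot":[0,0,0]},{"xyz":[0,4,72.5],"rot":[0,0,0]},{"xyz":[0,8,72.5],"rot":[0,0,0]},{"xyz":[0,11,72.5],"rot":[0,0,0]},{"xyz":[0,13,72.5],"rot":[0,0,0]},{"xyz":[0,13,72.5],"rot":[0,0,0]}]' 255
python3 - <<'E'
from h import *
ph=.25;T=np.array([np.cos(ph),np.sin(ph)]);K=np.array([483.3,349.3])
go(*(K-22*T),40,ph)
d=22
for D in np.arange(.12,1.55,.12): print(round(D,2),(62*(1-np.cos(D))-d*np.sin(D)).round(1),(d*(1-np.cos(D))+62*np.sin(D)).round(1))
E
```

```text
t: 18.3
ee_pos: [462.5, 344.4, 41.8]
orientation: [1.927, 2.481, 0.002]
ft_force: [0.1, 0.2, -0.3]
width: 0.3
grasp_force: 0.0
xyz [-0.4 -0.6  1.8] rot [ 0.0015 -0.0005 -0.0002] t 18.3
0.12 -2.2 7.6
0.24 -3.5 15.4
0.36 -3.8 23.3
0.48 -3.2 31.1
0.6 -1.6 38.9
0.72 0.9 46.3
0.84 4.2 53.5
0.96 8.4 60.2
1.08 13.4 66.3
1.2 19.0 71.8
1.32 25.3 76.6
1.44 32.1 80.6
```

```bash
python3 -m inch '[{"xyz":[-2.2,7.6,1],"rot":[0,0,-0.12]},{"xyz":[-3.5,15.4,1],"rot":[0,0,-0.24]},{"xyz":[-3.8,23.3,1],"rot":[0,0,-0.36]},{"xyz":[-3.2,31.1,1],"rot":[0,0,-0.48]},{"xyz":[-1.6,38.9,1],"rot":[0,0,-0.6]},{"xyz":[0.9,46.3,1],"rot":[0,0,-0.72]},{"xyz":[4.2,53.5,1],"rot":[0,0,-0.84]},{"xyz":[8.4,60.2,1],"rot":[0,0,-0.96]},{"xyz":[13.4,66.3,1],"rot":[0,0,-1.08]},{"xyz":[19,71.8,1],"rot":[0,0,-1.2]},{"xyz":[19,71.8,1],"rot":[0,0,-1.2]}]' 255
python3 - <<'E'
from h import *
P=np.array([468,409.3])
for th in(1.45,1.57,1.62):
    u=np.array([-.1095,.994]);w=np.array([.994,.1095]);K=P+62*(-np.cos(th)*u+np.sin(th)*w);ph=.1095+th;T=np.array([np.cos(ph),np.sin(ph)])
    go(*(K-21.5*T),41,min(ph,1.68))
E
```

```text
t: 19.22
ee_pos: [527.2, 381.0, 40.3]
orientation: [0.183, 3.135, 0.001]
ft_force: [0.0, 0.3, 1.1]
width: 0.7
grasp_force: 0.0
xyz [-1.9  6.3 -0.7] rot [ 0.0007  0.0008 -0.105 ] t 19.22
xyz [-3.2 14.1 -0.7] rot [ 0.0006  0.0009 -0.225 ] t 19.22
xyz [-3.5 17.4 -0.7] rot [ 0.0006  0.0009 -0.2255] t 19.22
```

```bash
python3 -m inch '[{"xyz":[-1,3,0],"rot":[0,0,-0.05]},{"xyz":[-1.9,6.3,0],"rot":[0,0,-0.105]},{"xyz":[-2.5,9,0],"rot":[0,0,-0.16]},{"xyz":[-3,11.5,0],"rot":[0,0,-0.2]},{"xyz":[-3.2,13.5,0],"rot":[0,0,-0.225]},{"xyz":[-3.2,13.5,0],"rot":[0,0,-0.225]},{"xyz":[-3.2,13.5,0],"rot":[0,0,-0.225]}]' 255
python3 -m inch '[{"xyz":[0,1,0],"rot":[0,0,0]},{"xyz":[0,1.5,0],"rot":[0,0,0]},{"xyz":[0,1.5,0],"rot":[0,0,0]}]' 255
```

```text
t: 19.8
ee_pos: [531.0, 393.1, 40.1]
orientation: [0.16, -3.137, 0.0]
ft_force: [0.5, 0.2, 0.3]
width: 0.0
grasp_force: 0.0
t: 20.05
ee_pos: [531.0, 394.6, 40.2]
orientation: [0.162, -3.137, 0.0]
ft_force: [1.4, 0.2, -0.0]
width: 0.5
grasp_force: 0.4
```

```bash
for i in 1; do python3 -m inch '[{"xyz":[0,1,0],"rot":[0,0,0]},{"xyz":[0,2,0],"rot":[0,0,0]},{"xyz":[0,2,0],"rot":[0,0,0]}]' 255; done; python3 -m inch '[{"xyz":[0,1,0],"rot":[0,0,0]},{"xyz":[0,1.5,0],"rot":[0,0,0]},{"xyz":[0,1.5,0],"rot":[0,0,0]}]' 255
python3 - <<'E'
from h import *
P=np.array([468.36,409.7]);u=np.array([-.1095,.994]);w=np.array([.994,.1095])
d=ctrl.get_obs()['ee_pos'][:2]-P;print(d@u,d@w,'implied knob s',d@u+21.5)
E
```

```text
t: 20.3
ee_pos: [530.9, 396.9, 40.2]
orientation: [-0.163, 3.137, 0.0]
ft_force: [0.5, -1.1, -0.1]
width: 0.4
grasp_force: 0.3
t: 20.55
ee_pos: [530.7, 398.4, 40.2]
orientation: [-0.164, 3.137, 0.0]
ft_force: [0.1, -0.4, 0.3]
width: 0.6
grasp_force: 0.2
-18.065356986986842 60.72901793963593 implied knob s 3.434643013013158
```

```bash
python3 -m inch '[{"xyz":[0,1,0],"rot":[0,0,0]},{"xyz":[0,2,0],"rot":[0,0,0]},{"xyz":[0,2,0],"rot":[0,0,0]}]' 255;  python3 -m inch '[{"xyz":[0,0.8,0],"rot":[0,0,0]},{"xyz":[0,1.5,0],"rot":[0,0,0]},{"xyz":[0,1.5,0],"rot":[0,0,0]}]' 255
```

```text
t: 20.8
ee_pos: [530.5, 399.8, 40.1]
orientation: [0.164, -3.137, 0.001]
ft_force: [1.0, -3.6, 1.6]
width: 0.5
grasp_force: 1.8
t: 21.05
ee_pos: [530.5, 400.0, 40.1]
orientation: [0.164, -3.137, 0.004]
ft_force: [2.0, -9.3, 1.6]
width: 0.9
grasp_force: 4.6
```

The force rise comes at θ ≈ 1.57. The finger half-thickness of 8.5 mm that this implies also explains home at s = 9. I'll retreat and verify.

```bash
python3 -m inch '[{"xyz":[0,-4,0],"rot":[0,0,0]},{"xyz":[0,-15,0],"rot":[0,0,0]},{"xyz":[0,-35,0],"rot":[0,0,0]},{"xyz":[0,-55,-15],"rot":[0,0,0]},{"xyz":[0,-80,-50],"rot":[0,0,0]},{"xyz":[0,-110,-90],"rot":[0,0,0]},{"xyz":[0,-140,-120],"rot":[0,0,0]},{"xyz":[0,-170,-140],"rot":[0,0,0]},{"xyz":[0,-170,-140],"rot":[0,0,0]},{"xyz":[0,-170,-140],"rot":[0,0,0]},{"xyz":[0,-170,-140],"rot":[0,0,0]}]' 255
python3 - <<'E'
from h import *
a=ctrl.get_image('top')[:,:,::-1].copy();s=ctrl.get_image('side')[:,:,::-1].copy()
cv2.imwrite('pics/top5.png',a);cv2.imwrite('pics/side5.png',s)
u=np.array([-.1095,.994]);w=np.array([.994,.1095]);O=np.array([548.2,406.4])
for n,im in(('top',a),('side',s)):
    k=proj(n,[*(O+12*u-17*w),50]);print(n,'knob expected',k.round(1))
    x,y=k.astype(int);g=cv2.cvtColor(im,cv2.COLOR_BGR2GRAY)[y-11:y+12,x-11:x+12]
    num,_,st,c=cv2.connectedComponentsWithStats((g<75).astype(np.uint8))
    for i in range(1,num):
        if st[i,4]>5:
            q=c[i]+[x-11,y-11];d=onz(n,*q,50)[:2]-O;print(q.round(1),st[i,4],'s,lat',(d@u).round(1),(d@w).round(1))
P=swells(s,(210,265,180,220),49,90,5);d=P-O;print('wells s,lat',np.c_[d@u,d@w].round(1).tolist())
print(ctrl.get_obs()['ft_force'].round(1))
E
```

```text
t: 21.97
ee_pos: [547.7, 232.5, 179.9]
orientation: [0.162, -3.137, -0.001]
ft_force: [0.4, 0.3, 0.0]
width: 0.6
grasp_force: 0.0
top knob expected [185.6 284.7]
[183.9 282.6] 49 s,lat 15.6 -11.6
side knob expected [240.4 209.4]
[242.6 209.7] 26 s,lat 5.1 -13.0
242.9 209.9 39.5
227.7 180.4 10.7
wells s,lat [[5.3, -12.0], [230.9, 66.9]]
[-0.1  0.4 -0.2]
```

```bash
python3 -c "
from workcell import ctrl
print(ctrl.close_job())"
```

```text
the job is handed in; nothing more can be done
None
```

The six-well block is in the nest, the carriage is pushed home and the retaining arm is swung to its stop; I handed the job in at about 22 s of the 69 s limit, but no verdict was returned, and I judged the arm closed by the rise in force at its stop and one rough camera check.

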